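# Fit the eyepiece lens and screw down its retaining ring

## Robot

A 6-joint arm with a two-finger parallel gripper is mounted at the origin on the work surface. World frame = base frame: x ahead of the robot, y to its left, z up, the work surface at z = 0. Lengths are in m, angles in rad, forces in N, time in s.
With the tool pointing down it reaches from about 0.275 to 0.875 m from the base axis. Payload 12.5 kg.
Tool frame: the origin (TCP) lies on the mounting face of the last link; the fingertips stand 173 mm ahead of it and the grasp point (between the pads) lies 155 mm ahead of it; z points along the fingers, y is the line along which they close (so a half turn about z gives the same grasp; the last joint's range is limited). The gripper opens to 85 mm and grips with 20 to 120 N. Pads are 22 mm wide; open, the fingers measure 114 mm over their backs; the gripper's body (76 mm by 85 mm) begins 54 mm behind the grasp point. The pads swing forward as they close: fully open they stand 13 mm farther back than shut.
Start: joints at [-1.328, 0.351, 1.652, -0, 1.139, -0.085], TCP at [0.177, -0.521, 0.405] pointing down, gripper open.
Joint ranges: [-2.75, 2.75], [-0.79, 2.1], [0.01, 2.65], [-1.57, 4.71], [0.07, 3.14], [-2.87, 2.87]. Speed limits (rad/s): [2.22, 2.22, 2.79, 3.14, 3.14, 3.14].

## Interface

Orientations are given as a unit quaternion [x, y, z, w].
In Python, from bench import robot gives the robot as it stands.
- The arm moves only by the tool servo_tool, never from a script. Its argument "series" is text: rows parted by semicolons, each of 7 numbers parted by spaces: the shift along the tool's x, y, z in cm, then the turn, a rotation vector about the tool's x, y, z in rad, then the gripper command: -1 is shut, 1 is fully open, values between are in proportion. A call has 1 to 12 rows; each row is the pose to reach, as a shift and turn from the pose commanded when the call began, along the tool's axes at that moment; what a row does not reach only later rows make up. A row lasts 1/8 s, in which the tool goes at most 62.5 mm and 10.7 degrees, less where a joint would pass 70% of its speed; a pose out of reach is approached as far as the arm can. A call with a gripper value outside its range is refused whole. The fingers move at their own pace and stop on an object; "force" is the grip in N (left out, the last holds). Time passes only in rows, so rows that repeat a pose let the fingers close. It gives the time, the measured TCP pose, the force, the opening and the grip force at its end, in the units of the state.
- robot.get_obs(): the state, without advancing time (a new reading comes with each control period).
- robot.snapshot(name): name is "side" or "top" or "wrist"; returns the picture (384x512x3 uint8, red, green, blue); there is no depth.
- robot.calibration(name): a dict with "K" (3x3 intrinsics, pixels), "extrinsics" (4x4, takes a point from camera to world coordinates); the wrist camera has in their place "T_tool_cam" (4x4, takes a point from camera to tool coordinates, whose origin is the TCP and whose axes are the flange's). Camera axes: x right, y down, z forward; pixel columns grow to the right and rows downward; lengths in m; the calibration is good to about 2 mm. A picture is of the moment at which its call begins: read the wrist's pose just before it. calibration takes no time and is no camera call.
- robot.job_done(): hands the job in; it is judged then, once.
The state is a dict: "t": time; "q": joint angles; "qd": joint speeds; "tau": joint torques, N m; "position": TCP position; "tool_rot": TCP orientation; "wrist_force": force on the tool from outside, world axes, zero at the start; "wrist_torque": the same for the moment, N m; "opening": opening from 0.0 (shut) to 1.0 (fully open); "grasp_force": force on a finger pad.
Only numpy, scipy, OpenCV 4.12 (cv2) and the standard library are available. Lean on these libraries where they do the work, as an engineer would, in place of code of your own. Each camera call takes 0.05 s, during which the arm holds its last target. There are 200 camera calls.

## Task

Fit the lens to the inspection scope: gently set the brass-mounted lens, flange first, flat on the floor of the open cell at the end of the leaning tube and let go of it. Then put the eared retaining ring over it with its lugs in the cell's two slots, screw it clockwise until it comes up snug at its stop, and let go. Leave everything else on the bench where it is.

Things in the scene. Friction and masses are not known exactly. Their poses are not given: they have to be found in the camera images.
- scope: Grey inspection scope, fixed. Origin on the bench under its base; x level, from mouth to rear; z up. Base x -60 to 110 mm, 120 mm wide, 22 high; housing x -8 to 78, 75 wide, 86 high, a focus knob on each side out to y 62 / -52. Its tube leans 30 degrees from vertical towards -x (the robot's side) and ends in the open cell.
- cell: Open round aluminium lens cell atop the leaning tube. Origin: centre of the mouth, in the rim's plane, 150 mm above the bench, 45 mm to -x of the scope's origin. z: cell axis, out of the mouth, 30 degrees from vertical; y level; x across the mouth, up the slope, away from the robot. 70 mm outside, bore 45 mm, flat floor 20 mm below the rim. Two slots in the wall lead into thread grooves.
- slot_a (a point): Middle, at the rim, of one entry slot for the ring's lugs: 65 degrees counter-clockwise (looking into the mouth) from the cell's +x, 25 mm from the axis. Slot 14 mm wide, open at the rim, cut out to 28 mm from the axis, with a ledge 9 mm below the rim. A short dark line on the rim marks it.
- slot_b (a point): The same for the other slot, opposite. From each slot a covered groove runs clockwise, flat for 5 degrees of turn, then falling evenly by 6.2 mm over 60 degrees, to a hard stop 65 degrees from the slot's middle. The groove is 7 mm tall, the lugs 4 mm.
- lens: Eyepiece lens in a stepped brass mount, upright on the bench. Origin: centre of its underside; z up through the glass. Flange 40 mm across, 6 mm thick; above it a round barrel 24 mm across (grip here) up to 36 mm, glass in its top. The flange goes flat on the cell's floor, barrel outward, which then stands 16 mm out of the mouth. About 90 g.
- ring: Steel retaining ring standing collar up. Origin: centre of its underside; z up; x through lugs and ears. 33 mm hole. Skirt 41 mm outside, 16 mm tall; collar above it, 48 mm across, 16 to 34 mm up. About 130 g; same after half a turn. Goes over the lens barrel, skirt in the cell. Home: underside 14 mm below the rim, on the flange, ears along the cell's x, collar 2 mm off the rim.
- ring_lug (a point): Foot of one of two lugs on the ring's +x and -x, at the skirt's lower end: 8 mm wide, 4 mm tall, out to 26 mm from the axis. The lugs enter the slots (ring underside then 9 mm below the rim), then turn clockwise 65 degrees down the grooves to the stop.
- ring_ear (a point): Tip of the ear on +x, straight above that lug; another on -x. Ears stand out to 35 mm from the axis, 10 mm wide, 16 to 28 mm above the underside.
- ring_flat (a point): Middle of the collar's flat on +y, 25 mm above the underside; another on -y. Flats 22 mm wide, 50 mm apart, 16 to 34 mm up: grip across these.
- tang: Bystander, loose: three-footed steel stone holder, T-shaped, 120 x 120 x 67 mm tall, white feet. Origin: under its T.
- spanner: Bystander, loose: steel spanner 150 mm long, lying flat. Origin: under its middle.
- dish: Bystander, loose: white ceramic bowl, 70 mm across, 32 mm tall. Origin: centre of its underside.
- spacer: Bystander, loose: plain steel ring without ears, 48 mm outside, 34 mm inside, 10 mm thick; not the retaining ring. Origin: centre of its underside.
- dop: Bystander, loose: brass dop standing on a 28 mm foot, 48 mm tall. Origin: centre of its underside.
- canister: Bystander, loose: dark steel cylinder 56 mm across, 95 mm tall. Origin: centre of its underside.
- loupe: Bystander, loose: small black loupe 26 mm across, 18 mm tall, with a steel tab 40 mm out from its centre. Origin: under its round black part.
Not all that is in view belongs to the job. Leave any blue or pink look-alike of the ring alone.

How it is judged:
By the outcome, as a careful person would: the job done as asked, in the order asked, and still so for the second after the job is handed in, with the robot touching nothing.
It also fails if it takes over 72 s, if anything falls off the work surface, if the arm or the gripper's body presses on something with over 40 N, if the wrist force passes 120 N, or if a joint passes its speed limit or range.

## Working session

There is one attempt and no reset: what is moved stays moved. The work goes in short steps, Python scripts to look and compute and a tool call to move; the robot and the scene stay as the last step left them, time stands still between calls to the robot, and variables do not carry over. Pictures are saved under pics/ and viewed, at most 10 in all, crops included, and the job is handed in when it is done.

Besides the shell and the picture viewer there is one more tool, called in YAML: its name, and indented under it one key for each argument. servo_tool: Moves the arm, as the interface text tells. Its arguments: {"type":"object","properties":{"series":{"type":"string"},"force":{"type":"number"}},"required":["series"]}

```bash
mkdir -p pics; ls
cat > h.py <<'E'
import numpy as np,cv2,json
from bench import robot
from scipy.spatial.transform import Rotation as R
def snap(n,f):
    o=robot.get_obs(); im=robot.snapshot(n); cv2.imwrite(f'pics/{f}.png',im[:,:,::-1]); c=robot.calibration(n)
    if n=='wrist':
        T=np.eye(4);T[:3,:3]=R.from_quat(o['tool_rot']).as_matrix();T[:3,3]=o['position'];E=T@c['T_tool_cam']
    else: E=np.array(c['extrinsics'])
    np.savez(f'pics/{f}.npz',K=c['K'],E=E); return im
def ray(f,uv):
    d=np.load(f'pics/{f}.npz');v=d['E'][:3,:3]@np.linalg.solve(d['K'],[uv[0],uv[1],1.]);return d['E'][:3,3],v/np.linalg.norm(v)
def tri(*obs):
    A=0;b=0
    for f,uv in obs:
        o,v=ray(f,uv);P=np.eye(3)-np.outer(v,v);A=A+P;b=b+P@o
    x=np.linalg.solve(A,b)
    return x,[float(np.linalg.norm((np.eye(3)-np.outer(ray(f,u)[1],ray(f,u)[1]))@(x-ray(f,u)[0]))*1e3) for f,u in obs]
def atz(f,uv,z):
    o,v=ray(f,uv);return o+v*(z-o[2])/v[2]
def proj(f,p):
    d=np.load(f'pics/{f}.npz');p=np.atleast_2d(p);c=(p-d['E'][:3,3])@d['E'][:3,:3];q=c@d['K'].T;return q[:,:2]/q[:,2:]
E
python3 - <<'E'
from h import *
a=snap('top','t0');b=snap('side','s0')
print(robot.get_obs())
for f in('t0','s0'):
    d=np.load(f'pics/{f}.npz');print(d['K'],d['E'].round(3))
print(robot.calibration('wrist'))
cv2.imwrite('pics/t0x.png',cv2.resize(a[:,:,::-1],(800,600),interpolation=cv2.INTER_CUBIC))
cv2.imwrite('pics/s0x.png',cv2.resize(b[:,:,::-1],(800,600),interpolation=cv2.INTER_CUBIC))
E
```

```text
pics
{'t': 0.1, 'q': array([-1.32761938e+00,  3.51186653e-01,  1.65234228e+00,  1.85146653e-06,
        1.13913177e+00, -8.46289755e-02]), 'qd': array([-0.00129525, -0.00154485, -0.00380978, -0.00013688, -0.0003583 ,
        0.0006341 ]), 'tau': array([ 9.29383350e-04, -5.06831253e+01, -2.91875803e+01, -6.51901973e-05,
        2.65559582e-03, -3.58849411e-05]), 'position': array([ 0.17706343, -0.52059928,  0.40421658]), 'tool_rot': array([ 9.86597875e-01,  1.63169689e-01, -4.14519287e-05, -5.32413610e-04]), 'wrist_force': array([ 0.26252892, -0.63787059,  0.16749063]), 'wrist_torque': array([-0.01392293, -0.02664125,  0.05054509]), 'grasp_force': 0.0, 'opening': 1.0022761516931153}
[[357.76092533   0.         262.38962375]
 [  0.         357.76092533 191.69250189]
 [  0.           0.           1.        ]] [[-0.014 -0.981  0.191  0.352]
 [-1.     0.012 -0.012 -0.011]
 [ 0.009 -0.191 -0.982  1.133]
 [ 0.     0.     0.     1.   ]]
[[464.95928623   0.         254.40026737]
 [  0.         464.95928623 190.50074766]
 [  0.           0.           1.        ]] [[-0.994 -0.048  0.103  0.421]
 [-0.113  0.525 -0.844  0.927]
 [-0.013 -0.85  -0.527  0.705]
 [ 0.     0.     0.     1.   ]]
{'K': array([[270.25062254,   0.        , 254.56998492],
       [  0.        , 270.25062254, 192.20127412],
       [  0.        ,   0.        ,   1.        ]]), 'T_tool_cam': array([[-1.39022256e-03, -9.50633559e-01, -3.10312591e-01,
         7.77990608e-02],
       [ 9.99998320e-01, -9.50794442e-04, -1.56733287e-03,
         7.26806202e-05],
       [ 1.19491573e-03, -3.10314249e-01,  9.50633283e-01,
         3.08882361e-02],
       [ 0.00000000e+00,  0.00000000e+00,  0.00000000e+00,
         1.00000000e+00]])}
```

View pics/t0x.png

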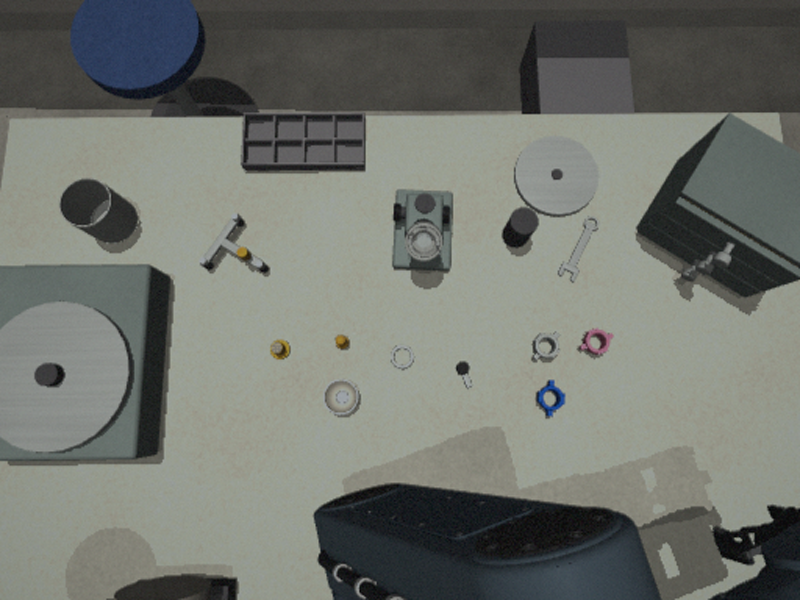

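View pics/s0x.png

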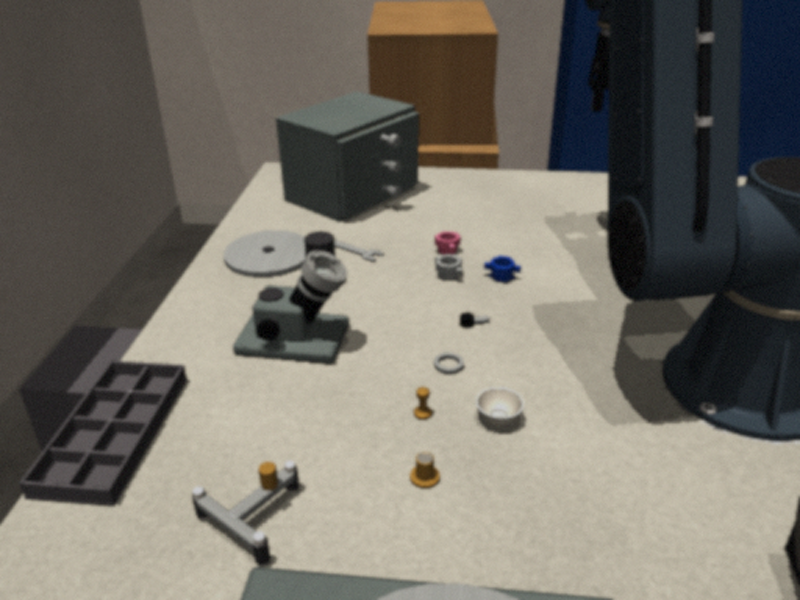

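Top view: the lens (flange and barrel) is at (280,349) and the dop, with its narrow waist, is at (342,341). The ring candidates are grey eared (546,346), pink (597,342), blue (550,398) and the plain earless spacer (402,357). The grey eared one fits the description. The scope cell is at (424,240). In the side view the lens is at (425,470), the ring at (449,265) and the cell at (328,270).

Run:
```python
from h import *
s=1.5625
def T(n,a,b): print(n,*tri(('t0',np.array(a)/s),('s0',np.array(b)/s)))
T('lens top',(279,347),(425,459)); T('ring top',(546,344),(449,259)); T('cell mouth',(424,240),(331,266))
a=cv2.imread('pics/t0.png');b=cv2.imread('pics/s0.png')
c=[cv2.resize(x,(400,300),interpolation=cv2.INTER_CUBIC) for x in (a[200:260,320:400],b[145:190,255:315],a[130:178,240:304],b[150:210,180:260])]
cv2.imwrite('pics/c0.png',np.vstack([np.hstack(c[:2]),np.hstack(c[2:])]))
```

```text
lens top [0.4738427  0.23569222 0.02863688] [1.1045247124077635, 1.1045247124078312]
ring top [ 0.47130272 -0.29104799  0.03706182] [1.8034861536575213, 1.8034861536575582]
cell mouth [ 0.64949657 -0.05042056  0.14872413] [5.019736964861806, 5.019736964861779]
```

View pics/c0.png

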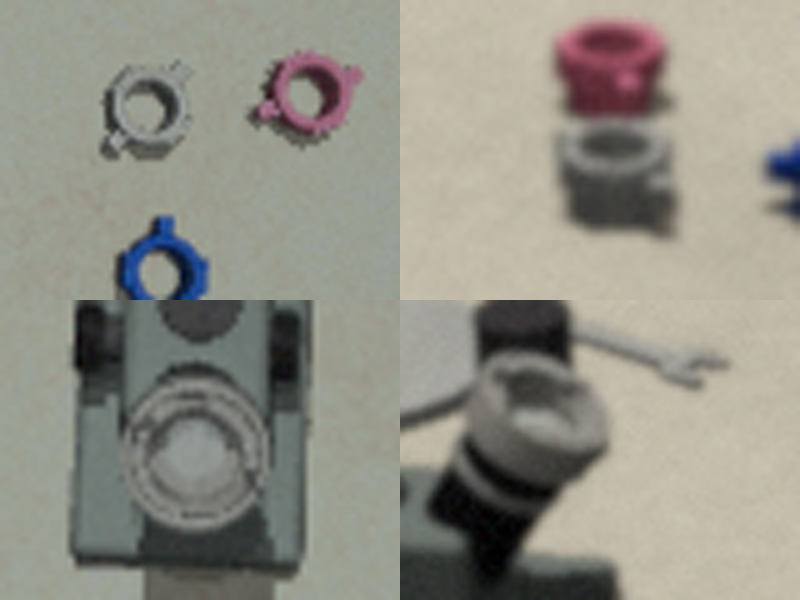

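The crop confirms the grey steel ring at crop pixel (148,107). Its ears point lower-left and upper-right, at a yaw of about −43°. The pink and blue rings stand beside it. The cell mouth shows its rim, slots and floor. Next I'll go over the ring with the wrist camera.

```bash
cat >> h.py <<'E'
def down(yaw,lean=0,az=0):
    # tool x at yaw (deg, world, when upright), z down; then leaned so fingers point outward along azimuth az
    y=np.radians(yaw);M=np.array([[np.cos(y),np.sin(y),0],[np.sin(y),-np.cos(y),0],[0,0,-1]]).T
    M=np.column_stack([[np.cos(y),np.sin(y),0],[np.sin(y),-np.cos(y),0],[0,0,-1]])
    a=np.radians(az);return R.from_rotvec(-np.radians(lean)*np.array([-np.sin(a),np.cos(a),0])).as_matrix()@M
def go(pos,M):
    o=robot.get_obs();C=R.from_quat(o['tool_rot']).as_matrix()
    s=C.T@(np.array(pos)-o['position'])*100;r=R.from_matrix(C.T@M).as_rotvec()
    n=max(np.linalg.norm(s)/6.25,np.degrees(np.linalg.norm(r))/10.7)
    print('t',round(o['t'],2),'ROW',s.round(2),r.round(3),'rows>=',round(n,1))
E
python3 - <<'E'
from h import *
go([.471,-.291,.30],down(-43))
print(down(0,30,0).round(2))
E
```

```text
t 0.1 ROW [ 35.22 -12.26  10.44] [-1.000e-03  0.000e+00  1.078e+00] rows>= 6.2
[[ 0.87  0.    0.5 ]
 [ 0.   -1.    0.  ]
 [ 0.5   0.   -0.87]]
```

servo_tool:
  series: "35.2 -12.3 10.4 0 0 1.08 1;35.2 -12.3 10.4 0 0 1.08 1;35.2 -12.3 10.4 0 0 1.08 1;35.2 -12.3 10.4 0 0 1.08 1;35.2 -12.3 10.4 0 0 1.08 1;35.2 -12.3 10.4 0 0 1.08 1;35.2 -12.3 10.4 0 0 1.08 1;35.2 -12.3 10.4 0 0 1.08 1;35.2 -12.3 10.4 0 0 1.08 1;35.2 -12.3 10.4 0 0 1.08 1"

```text
t: 1.35
position: [0.4701, -0.2916, 0.301]
tool_rot: [0.93, -0.368, 0.0, 0.0]
wrist_force: [-0.2, 0.2, 0.2]
opening: 0.998
grasp_force: 0.0
```

Run:
```python
from h import *
snap('wrist','w1')
print(robot.get_obs()['qd'].round(3),robot.get_obs()['position'])
# cell look: look along the axis from ~0.27
m=np.array([.6495,-.0504,.149]);M=down(0,30,0)
go(m-M[:,2]*.29,M)
```

```text
[ 0.001 -0.002 -0.    -0.    -0.     0.001] [ 0.47015996 -0.29162866  0.30098882]
t 1.4 ROW [-13.99 -19.95  -9.92] [ 0.197  0.498 -0.736] rows>= 4.9
```

servo_tool:
  series: "-14 -20 -9.9 0.197 0.498 -0.736 1;-14 -20 -9.9 0.197 0.498 -0.736 1;-14 -20 -9.9 0.197 0.498 -0.736 1;-14 -20 -9.9 0.197 0.498 -0.736 1;-14 -20 -9.9 0.197 0.498 -0.736 1;-14 -20 -9.9 0.197 0.498 -0.736 1;-14 -20 -9.9 0.197 0.498 -0.736 1;-14 -20 -9.9 0.197 0.498 -0.736 1"

```text
t: 2.4
position: [0.5051, -0.0502, 0.3993]
tool_rot: [0.966, -0.001, 0.258, -0.0]
wrist_force: [0.7, 0.0, -0.2]
opening: 1.003
grasp_force: 0.0
```

Run:
```python
from h import *
b=snap('wrist','w2');a=cv2.imread('pics/w1.png')
print(robot.get_obs()['position'],robot.get_obs()['tool_rot'],robot.get_obs()['q'].round(2))
m=np.array([.6495,-.0504,.149]);r=np.array([.471,-.291,.03])
pa=proj('w1',r)[0];pb=proj('w2',m)[0];print(pa,pb)
def crop(im,c,h):
    x,y=int(c[0])-h,int(c[1])-h;print(x,y);return cv2.resize(im[y:y+2*h,x:x+2*h],(400,400),interpolation=cv2.INTER_CUBIC)
cv2.imwrite('pics/c1.png',np.hstack([crop(a,pa,50),crop(b[:,:,::-1],pb,50)]))
```

```text
[ 0.50517571 -0.0500768   0.39929418] [ 9.66178096e-01 -6.14293893e-04  2.57874977e-01 -7.35227757e-05] [-0.21  0.21  1.89  0.2   0.54  1.21]
[251.94048171 192.26042431] [254.26144322 185.48880236]
201 142
204 135
```

View pics/c1.png

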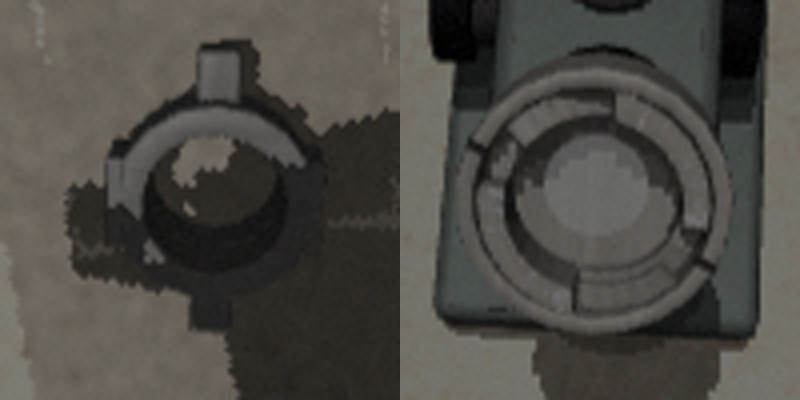

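Left: the ring, with its upper ear tip at crop (221,45), lower tip at (210,329) and the left flat at x≈107. Right: the cell, with rim marks at (476,145) and (708,265) and the outer rim running x 457–732, y 65–333.

Run:
```python
from h import *
o=np.array([201,142]);k=lambda x,y:o+np.array([x,y])/4.
a=atz('w1',k(221,45),.028);b=atz('w1',k(210,329),.028)
print('ears',a,b,np.linalg.norm(a-b)*1e3,'c',(a+b)/2,'yaw',np.degrees(np.arctan2(*(a-b)[1::-1])))
s=1.5625
print(tri(('w1',k(216,187)),('t0',np.array([546,345])/s),('s0',np.array([449,260])/s)))
# cell
o=np.array([204,135]);k=lambda x,y:o+np.array([x-400,y])/4.
n=np.array([-.5,0,np.sqrt(.75)]);X=np.array([np.sqrt(.75),0,.5]);Y=np.array([0,1.,0])
def pl(uv,p0):
    c,v=ray('w2',uv);return c+v*(np.dot(p0-c,n)/np.dot(v,n))
p0=np.array([.65,-.05,.15])
for it in range(3):
    P={q:pl(k(*q),p0) for q in [(476,145),(708,265),(457,199),(732,199),(594,65),(594,333)]}
    L=list(P.values());c=(L[0]+L[1])/2;p0=p0+0;p0=c+X*(.15-c[2])/.5 if 0 else p0
    # slide p0 along normal so that centre z = .15
    p0=c+n*(.15-c[2])/n[2]
print('marks c',c,'len',np.linalg.norm(L[0]-L[1])*1e3,'ang',np.degrees(np.arctan2((L[0]-L[1])@Y,(L[0]-L[1])@X)))
print('rim',(L[2]+L[3])/2,np.linalg.norm(L[2]-L[3])*1e3,(L[4]+L[5])/2,np.linalg.norm(L[4]-L[5])*1e3)
print('tri',tri(('w2',k(593,202)),('t0',np.array([424,240])/s)))
# base corners z=.022
print(atz('w2',k(440,320),.022),atz('w2',k(757,340),.022))
```

```text
ears [ 0.49472881 -0.31875359  0.028     ] [ 0.44550417 -0.26896528  0.028     ] 70.01386652109973 c [ 0.47011649 -0.29385943  0.028     ] yaw -45.32617324365307
(array([ 0.47106974, -0.29436566,  0.03168162]), [1.6021735548744651, 2.031410520387098, 1.7721232572538672])
marks c [ 0.64822196 -0.04867211  0.14997158] len 65.54751690360997 ang 61.36452743819806
rim [ 0.64981559 -0.04878081  0.15089166] 68.28562533756823 [ 0.64859747 -0.04864849  0.15018838] 69.54785196162668
tri (array([ 0.63591895, -0.04841124,  0.20865338]), [0.6896659308794273, 0.6896659308792936])
[0.63554319 0.00836749 0.022     ] [ 0.62793036 -0.10625188  0.022     ]
```

Run:
```python
from h import *
go([.474,.236,.27],down(0))
```

```text
t 2.45 ROW [ -9.18 -28.6    9.65] [-0.    -0.522 -0.001] rows>= 5.0
```

servo_tool:
  series: "-9.2 -28.6 9.6 0 -0.522 0 1;-9.2 -28.6 9.6 0 -0.522 0 1;-9.2 -28.6 9.6 0 -0.522 0 1;-9.2 -28.6 9.6 0 -0.522 0 1;-9.2 -28.6 9.6 0 -0.522 0 1;-9.2 -28.6 9.6 0 -0.522 0 1;-9.2 -28.6 9.6 0 -0.522 0 1;-9.2 -28.6 9.6 0 -0.522 0 1"

```text
t: 3.45
position: [0.4736, 0.2356, 0.2711]
tool_rot: [1.0, -0.0, 0.001, 0.0]
wrist_force: [-0.5, 0.4, 0.1]
opening: 1.002
grasp_force: 0.0
```

Run:
```python
from h import *
b=snap('wrist','w3')
pb=proj('w3',[.474,.236,.02])[0];print(robot.get_obs()['position'],pb)
x,y=int(pb[0])-50,int(pb[1])-40;print(x,y)
cv2.imwrite('pics/c2.png',cv2.resize(b[y:y+80,x:x+100,::-1],(700,560),interpolation=cv2.INTER_CUBIC))
```

```text
[0.47355602 0.23561144 0.27114999] [253.75720061 198.78430647]
203 158
```

View pics/c2.png

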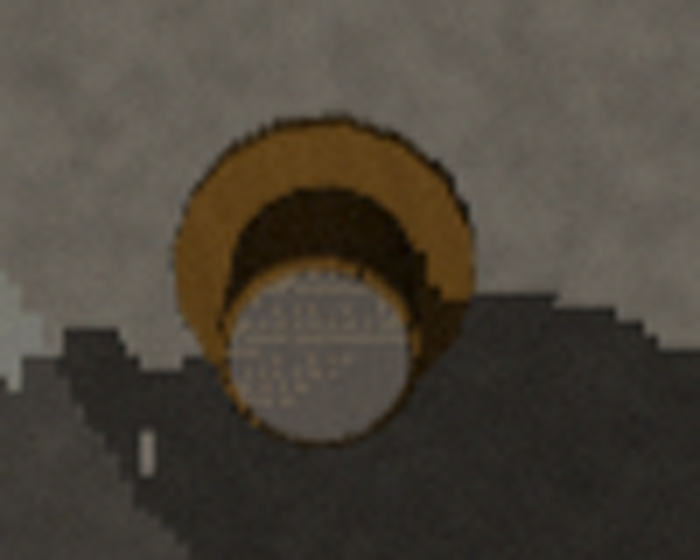

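The lens shows its barrel-top glass centred at crop (318,349), 193 wide. The flange is centred at x 324, 298 wide, with its top edge at y 118.

Run:
```python
from h import *
k=lambda x,y:np.array([203+x/7,158+y/7])
c=atz('w3',k(318,349),.036);print('barrel c',c,np.linalg.norm(atz('w3',k(222,349),.036)-atz('w3',k(415,349),.036)))
f=[atz('w3',k(175,265),.006),atz('w3',k(473,265),.006),atz('w3',k(324,118),.006)];print(f)
print(tri(('w3',k(318,349)),('t0',np.array([279,346.5])/1.5625),('s0',np.array([425,459])/1.5625)))
C=[(c[0]+f[2][0]-.02)/2,(c[1]+(f[0][1]+f[1][1])/2)/2];print(C)
go([C[0],C[1],.030-.008+.173],down(0))
```

```text
barrel c [0.47184509 0.24025943 0.036     ] 0.022342427602669416
[array([0.47194968, 0.25965367, 0.006     ]), array([0.47189156, 0.2206651 , 0.006     ]), array([0.49172845, 0.2400004 , 0.006     ])]
(array([0.47292452, 0.23798701, 0.03190121]), [3.431199635320581, 3.9892354556601655, 0.9179431591475549])
[np.float64(0.471786774182829), np.float64(0.2402094068919909)]
t 3.5 ROW [-0.19 -0.46  7.61] [-0.    -0.002 -0.001] rows>= 1.2
```

servo_tool:
  series: "-0.2 -0.45 4 0 0 0 1;-0.2 -0.45 7.6 0 0 0 1;-0.2 -0.45 7.6 0 0 0 1;-0.2 -0.45 7.6 0 0 0 1;-0.2 -0.45 7.6 0 0 0 -1;-0.2 -0.45 7.6 0 0 0 -1;-0.2 -0.45 7.6 0 0 0 -1;-0.2 -0.45 7.6 0 0 0 -1;-0.2 -0.45 7.6 0 0 0 -1;-0.2 -0.45 7.6 0 0 0 -1;-0.2 -0.45 7.6 0 0 0 -1"
  force: 40

```text
t: 4.88
position: [0.4712, 0.2413, 0.195]
tool_rot: [1.0, 0.001, 0.001, -0.0]
wrist_force: [-1.3, 0.3, 5.8]
opening: 0.249
grasp_force: 38.9
```

servo_tool:
  series: "0 0 -2 0 0 0 -1;0 0 -8 0 0 0 -1;0 0 -12 0 0 0 -1;0 0 -12 0 0 0 -1"

```text
t: 5.38
position: [0.4714, 0.2415, 0.3173]
tool_rot: [1.0, 0.001, 0.003, -0.001]
wrist_force: [-0.4, -0.9, -2.0]
opening: 0.254
grasp_force: 39.4
```

Run:
```python
from h import *
psi=np.radians(-3.7);n=np.array([-.5*np.cos(psi),-.5*np.sin(psi),.866]);m=np.array([.6487,-.0487,.150])
M=down(-3.7,30,-3.7);print(M[:,2],n)
go(m+n*(.195+.045)-M[:,0]*.0006,M)
b=snap('wrist','w4')
```

```text
[ 0.49895781 -0.03226615 -0.8660254 ] [-0.49895781  0.03226615  0.866     ]
t 5.38 ROW [ 5.68 28.24 -4.04] [-0.019  0.517  0.064] rows>= 4.7
```

servo_tool:
  series: "5.7 28.2 -9 -0.019 0.517 0.064 -1;5.7 28.2 -9 -0.019 0.517 0.064 -1;5.7 28.2 -9 -0.019 0.517 0.064 -1;5.7 28.2 -9 -0.019 0.517 0.064 -1;5.7 28.2 -9 -0.019 0.517 0.064 -1;5.7 28.2 -7 -0.019 0.517 0.064 -1;5.7 28.2 -4 -0.019 0.517 0.064 -1;5.7 28.2 -4 -0.019 0.517 0.064 -1;5.7 28.2 -4 -0.019 0.517 0.064 -1"

```text
t: 6.55
position: [0.5286, -0.0406, 0.3548]
tool_rot: [0.966, -0.031, 0.256, 0.009]
wrist_force: [0.6, -0.3, -0.3]
opening: 0.253
grasp_force: 39.6
```

Run:
```python
from h import *
b=snap('wrist','w5');a=cv2.imread('pics/w4.png')[:,:,::-1]
o=robot.get_obs();print(o['position'],o['tool_rot'],o['wrist_force'])
cv2.imwrite('pics/c3.png',np.hstack([cv2.resize(a[120:270,210:300],(300,500),interpolation=cv2.INTER_CUBIC),cv2.resize(b[120:270,180:330],(500,500),interpolation=cv2.INTER_CUBIC)])[:,:,::-1])
```

```text
[ 0.52861946 -0.04058431  0.35529523] [ 0.96598984 -0.03083252  0.25656875  0.00924467] [ 0.71993608 -0.12226689 -0.87908261]
```

View pics/c3.png

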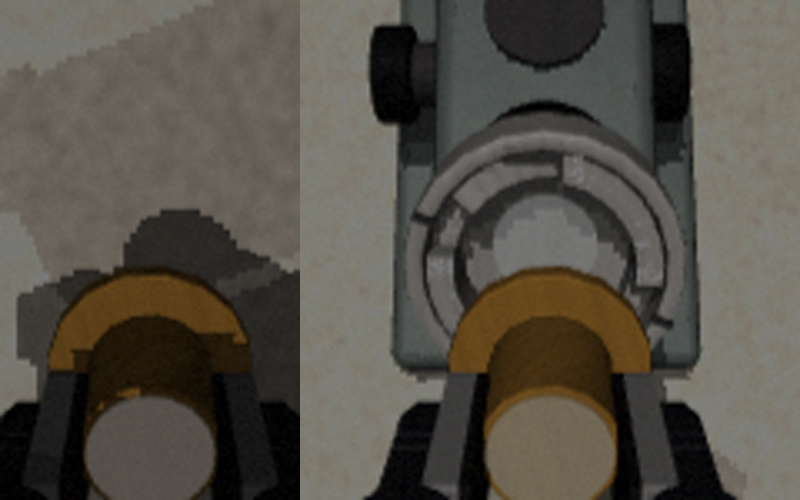

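Left mark (426,216), right mark (662,322), rim outer x 407–683. The flange spans x 450–651 with its top edge at y 267. The lens is held square in the fingers.

Run:
```python
from h import *
k5=lambda x,y:np.array([180+(x-300)*.3,120+y*.3]);k2=lambda x,y:np.array([204+(x-400)/4,135+y/4])
A=tri(('w5',k5(426,216)),('w2',k2(476,145)));B=tri(('w5',k5(662,322)),('w2',k2(708,265)))
print(A,B,'c',(A[0]+B[0])/2,np.linalg.norm(A[0]-B[0]))
c=robot.calibration('wrist');o=robot.get_obs();M=R.from_quat(o['tool_rot']).as_matrix();t=o['position']
K=c['K'];E=c['T_tool_cam']
def tl(uv,z):
    v=E[:3,:3]@np.linalg.solve(K,[*uv,1]);return E[:3,3]+v*(z-E[2,3])/v[2]
for z in(.189,.191):print('flange',tl(k5(450,367),z),tl(k5(651,367),z),tl(k5(550,267),z)-[.02,0,0])
print('barrel top',tl(k5(485,443),.159),tl(k5(617,443),.159))
m=M.T@(np.array([.6487,-.0487,.15])-t);print('assumed cell in tool',m)
for z in (m[2]-.003,m[2],m[2]+.003):
    a,b=tl(k5(426,216),z),tl(k5(662,322),z);l,r=tl(k5(407,262),z),tl(k5(683,262),z)
    print(z,'marks c',(a+b)/2,np.linalg.norm(a-b),np.degrees(np.arctan2(-(a-b)[1],(a-b)[0])),'rim',(l+r)[1]/2,(r-l)[1])
```

```text
(array([ 0.66240167, -0.02012883,  0.15574643]), [0.4723570588235407, 0.4723570588235421]) (array([ 0.63488602, -0.07743207,  0.13987717]), [0.2522658759943011, 0.2522658759944135]) c [ 0.64864385 -0.04878045  0.1478118 ] 0.06551798155058552
flange [ 0.00034411 -0.01859115  0.189     ] [0.00028046 0.02051828 0.189     ] [0.00098099 0.00089378 0.189     ]
flange [-0.00063477 -0.01883486  0.191     ] [-0.00069923  0.02076663  0.191     ] [0.00026176 0.00089522 0.191     ]
barrel top [ 0.00139632 -0.00973338  0.159     ] [0.00136213 0.01172359 0.159     ]
assumed cell in tool [ 2.60903600e-03 -4.23292532e-05  2.37959074e-01]
0.2349590739763658 marks c [3.67674917e-03 2.80039367e-05 2.34959074e-01] 0.06322207624851431 64.3638116811514 rim -0.0002791410273707412 0.06657036537550029
0.23795907397636581 marks c [2.58652565e-03 1.70087070e-05 2.37959074e-01] 0.0641476312881967 64.36381168115142 rim -0.0002946327808781117 0.0675449385123362
0.24095907397636582 marks c [1.49630212e-03 6.01347729e-06 2.40959074e-01] 0.0650731863278791 64.3638116811514 rim -0.0003101245343854857 0.06851951164917208
```

servo_tool:
  series: "0.18 -0.1 1 0 0 0 -1;0.18 -0.1 2.5 0 0 0 -1;0.18 -0.1 3.5 0 0 0 -1;0.18 -0.1 4.2 0 0 0 -1;0.18 -0.1 4.7 0 0 0 -1;0.18 -0.1 5.1 0 0 0 -1;0.18 -0.1 5.4 0 0 0 -1;0.18 -0.1 5.6 0 0 0 -1;0.18 -0.1 5.6 0 0 0 -1"

```text
t: 7.72
position: [0.5577, -0.0417, 0.3069]
tool_rot: [0.966, -0.031, 0.256, 0.009]
wrist_force: [-0.6, 0.0, -0.5]
opening: 0.251
grasp_force: 39.6
```

servo_tool:
  series: "0 0 0.2 0 0 0 -1;0 0 0.35 0 0 0 -1;0 0 0.45 0 0 0 -1;0 0 0.5 0 0 0 -1;0 0 0.5 0 0 0 -1"

```text
t: 8.35
position: [0.5601, -0.0418, 0.3025]
tool_rot: [0.966, -0.031, 0.256, 0.009]
wrist_force: [-0.2, -0.1, 0.2]
opening: 0.251
grasp_force: 39.6
```

servo_tool:
  series: "0 0 0.05 0 0 0 -1;0 0 0.1 0 0 0 -1;0 0 0.15 0 0 0 -1;0 0 0.2 0 0 0 -1;0 0 0.2 0 0 0 -1"

```text
t: 8.98
position: [0.5611, -0.0419, 0.3008]
tool_rot: [0.966, -0.031, 0.256, 0.009]
wrist_force: [-0.8, 0.1, 0.0]
opening: 0.253
grasp_force: 39.8
```

servo_tool:
  series: "0 0 0.05 0 0 0 -1;0 0 0.1 0 0 0 -1;0 0 0.1 0 0 0 -1"

```text
t: 9.35
position: [0.5612, -0.042, 0.3005]
tool_rot: [0.966, -0.031, 0.256, 0.009]
wrist_force: [-12.6, -1.4, 10.2]
opening: 0.248
grasp_force: 41.3
```

servo_tool:
  series: "0 0 -0.06 0 0 0 -1;0 0 -0.06 0 0 0 0.3;0 0 -0.06 0 0 0 0.3;0 0 -0.06 0 0 0 0.3;0 0 -0.06 0 0 0 0.3;0 0 -2 0 0 0 0.3;0 0 -5 0 0 0 0.3;0 0 -5 0 0 0 0.3;0 0 -5 0 0 0 1"

```text
t: 10.48
position: [0.537, -0.0403, 0.3429]
tool_rot: [0.966, -0.031, 0.256, 0.009]
wrist_force: [-0.0, 1.2, -0.7]
opening: 0.839
grasp_force: 0.0
```

Run:
```python
from h import *
b=snap('wrist','w6');o=robot.get_obs();print(o['position'],o['wrist_force'],o['opening'])
cv2.imwrite('pics/c4.png',cv2.resize(b[120:270,160:350,::-1],(760,600),interpolation=cv2.INTER_CUBIC))
M=down(-45.3);go([.4701,-.2939,.28],M)
```

```text
[ 0.53700357 -0.04028029  0.34257057] [-0.68691161 -0.09665663 -0.5044598 ] 0.918430709744839
t 10.53 ROW [-7.5  25.73  2.99] [-0.186 -0.495  0.71 ] rows>= 4.7
```

View pics/c4.png

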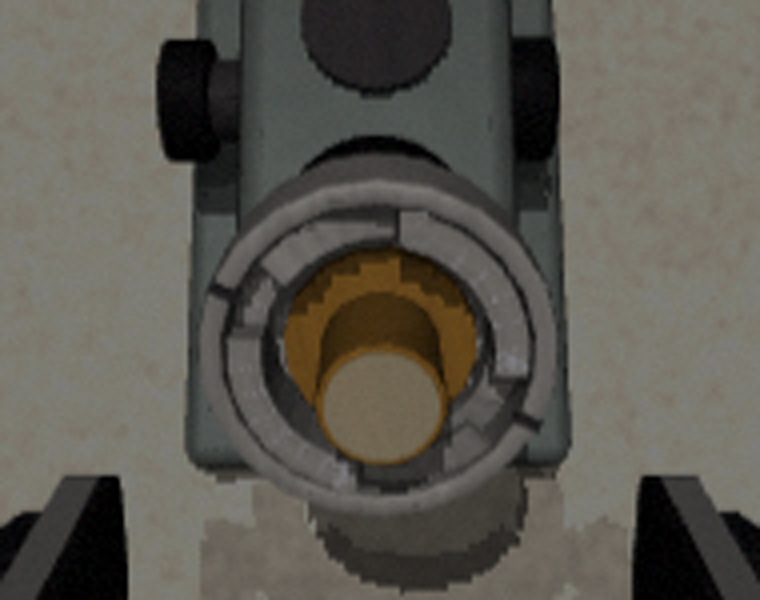

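The lens sits in the cell with its barrel-top glass at (382,405) and the flange visible inside the bore at x 284–478. The slot marks are at (219,292) and (529,421). Now the ring.

servo_tool:
  series: "-3 8 -3 0 0 0 1;-7.5 25.7 0 -0.186 -0.495 0.71 1;-7.5 25.7 0 -0.186 -0.495 0.71 1;-7.5 25.7 0 -0.186 -0.495 0.71 1;-7.5 25.7 0 -0.186 -0.495 0.71 1;-7.5 25.7 3 -0.186 -0.495 0.71 1;-7.5 25.7 3 -0.186 -0.495 0.71 1;-7.5 25.7 3 -0.186 -0.495 0.71 1;-7.5 25.7 3 -0.186 -0.495 0.71 1;-7.5 25.7 3 -0.186 -0.495 0.71 1"

```text
t: 11.78
position: [0.4701, -0.2935, 0.2813]
tool_rot: [0.923, -0.385, 0.001, -0.0]
wrist_force: [0.5, -0.8, -0.4]
opening: 0.999
grasp_force: 0.0
```

Run:
```python
from h import *
b=snap('wrist','w7');o=robot.get_obs();print(o['position'],o['wrist_force'],o['q'].round(2))
p=proj('w7',[.4701,-.2939,.034])[0];x,y=int(p[0])-50,int(p[1])-40;print(x,y)
g=cv2.convertScaleAbs(b[y:y+80,x:x+100,::-1],alpha=1.8)
cv2.imwrite('pics/c5.png',cv2.resize(g,(700,560),interpolation=cv2.INTER_CUBIC))
```

```text
[ 0.47004957 -0.29349458  0.28122744] [-0.17291092 -0.49398382 -1.3655301 ] [-0.64  0.52  1.75  0.    0.88  1.72]
203 161
```

View pics/c5.png

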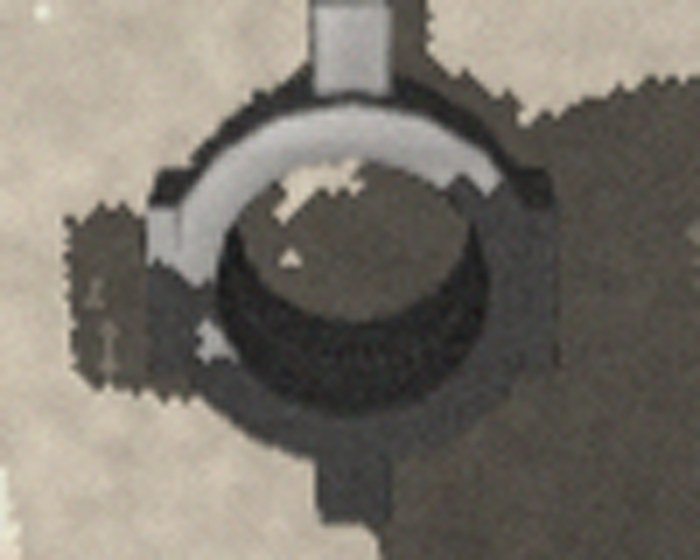

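The ring now fills the view with its ears in line with the image column (x 352/353, tips at y≈3 and 522). The flats are at x 147 and 556, so the yaw is right.

Run:
```python
from h import *
k=lambda x,y:np.array([203+x/7,161+y/7])
a,b=atz('w7',k(147,285),.034),atz('w7',k(556,285),.034);e,f=atz('w7',k(352,3),.028),atz('w7',k(353,522),.028)
print((a+b)/2,np.linalg.norm(a-b),(e+f)/2,np.linalg.norm(e-f))
print('tri',tri(('w7',k(351.5,285)),('t0',np.array([546,345])/1.5625),('s0',np.array([449,260])/1.5625)))
C=((a+b)/2+(e+f)/2)/2;print(C);go([C[0],C[1],.018+.173],down(-45.3))
```

```text
[ 0.47002942 -0.29350302  0.034     ] 0.049821705088193294 [ 0.46943812 -0.2930367   0.028     ] 0.06871324806738882
tri (array([ 0.47031869, -0.29270621,  0.03355425]), [0.7900085847169284, 1.434980576234944, 0.8056751238091542])
[ 0.46973377 -0.29326986  0.031     ]
t 11.82 ROW [-0.06  0.02  9.02] [-0.001 -0.002  0.001] rows>= 1.4
```

servo_tool:
  series: "0 0 5 0 0 0 1;0 0 9.4 0 0 0 1;0 0 9.4 0 0 0 1;0 0 9.4 0 0 0 1;0 0 9.4 0 0 0 -1;0 0 9.4 0 0 0 -1;0 0 9.4 0 0 0 -1;0 0 9.4 0 0 0 -1;0 0 9.4 0 0 0 -1;0 0 9.4 0 0 0 -1"
  force: 60

```text
t: 13.08
position: [0.4705, -0.2938, 0.1881]
tool_rot: [0.923, -0.385, 0.001, 0.0]
wrist_force: [-1.7, 1.2, 10.6]
opening: 0.568
grasp_force: 61.5
```

servo_tool:
  series: "0 0 -3 0 0 0 -1;0 0 -9 0 0 0 -1;0 0 -15 0 0 0 -1;0 0 -18 0 0 0 -1;0 0 -18 0 0 0 -1"

```text
t: 13.7
position: [0.4701, -0.2936, 0.3692]
tool_rot: [0.923, -0.385, 0.003, 0.0]
wrist_force: [-0.2, 0.5, -2.1]
opening: 0.571
grasp_force: 63.3
```

```bash
cat >> h.py <<'E'
psi=np.radians(-3.7);n=np.array([-.5*np.cos(psi),-.5*np.sin(psi),np.sqrt(.75)]);m=np.array([.6487,-.0487,.149]);M0=down(-3.7,30,-3.7)
def Mt(deg): return M0@R.from_euler('z',-deg,degrees=True).as_matrix()
E
python3 - <<'E'
from h import *
M=Mt(65);go(m+n*(.188+.035)+M[:,0]*.0007,M);go(m+n*(.188+.10)+M[:,0]*.0007,M)
E
```

```text
t 13.7 ROW [-13.23 -22.58   2.65] [-0.119  0.588 -1.813] rows>= 10.2
t 13.7 ROW [-15.62 -20.43  -2.99] [-0.119  0.588 -1.813] rows>= 10.2
```

servo_tool:
  series: "-15.6 -20.4 -3 -0.119 0.588 -1.813 -1;-15.6 -20.4 -3 -0.119 0.588 -1.813 -1;-15.6 -20.4 -3 -0.119 0.588 -1.813 -1;-15.6 -20.4 -3 -0.119 0.588 -1.813 -1;-15.6 -20.4 -3 -0.119 0.588 -1.813 -1;-15.6 -20.4 -3 -0.119 0.588 -1.813 -1;-15.6 -20.4 -3 -0.119 0.588 -1.813 -1;-15.6 -20.4 -3 -0.119 0.588 -1.813 -1;-15.6 -20.4 -3 -0.119 0.588 -1.813 -1;-15.6 -20.4 -3 -0.119 0.588 -1.813 -1;-15.6 -20.4 -3 -0.119 0.588 -1.813 -1;-15.6 -20.4 -3 -0.119 0.588 -1.813 -1"

```text
t: 15.2
position: [0.505, -0.0392, 0.3954]
tool_rot: [0.832, 0.492, 0.212, 0.143]
wrist_force: [0.1, 0.3, -0.6]
opening: 0.57
grasp_force: 63.3
```

Run:
```python
from h import *
M=Mt(65);o=robot.get_obs();print(o['position'],o['q'].round(2));go(m+n*(.188+.035)+M[:,0]*.0007,M)
```

```text
[ 0.50496905 -0.03923053  0.39540881] [-0.18  0.22  1.89  0.12  0.52  0.23]
t 15.2 ROW [0.12 0.19 6.24] [-0.007  0.001 -0.002] rows>= 1.0
```

servo_tool:
  series: "0.12 0.19 2.5 -0.007 0 0 -1;0.12 0.19 4.8 -0.007 0 0 -1;0.12 0.19 5.2 -0.007 0 0 -1;0.12 0.19 5.2 -0.007 0 0 -1"

```text
t: 15.7
position: [0.5328, -0.0406, 0.3525]
tool_rot: [0.831, 0.492, 0.214, 0.147]
wrist_force: [-1.1, 0.4, -1.5]
opening: 0.569
grasp_force: 63.3
```

Run:
```python
from h import *
b=snap('wrist','w8');o=robot.get_obs();print(o['position'],o['tool_rot'])
cv2.imwrite('pics/c6.png',cv2.resize(cv2.convertScaleAbs(b[110:260,160:350,::-1],alpha=1.4),(760,600),interpolation=cv2.INTER_CUBIC))
```

```text
[ 0.53283613 -0.04057713  0.3529979 ] [0.83103946 0.4916939  0.21451016 0.14695551]
```

View pics/c6.png

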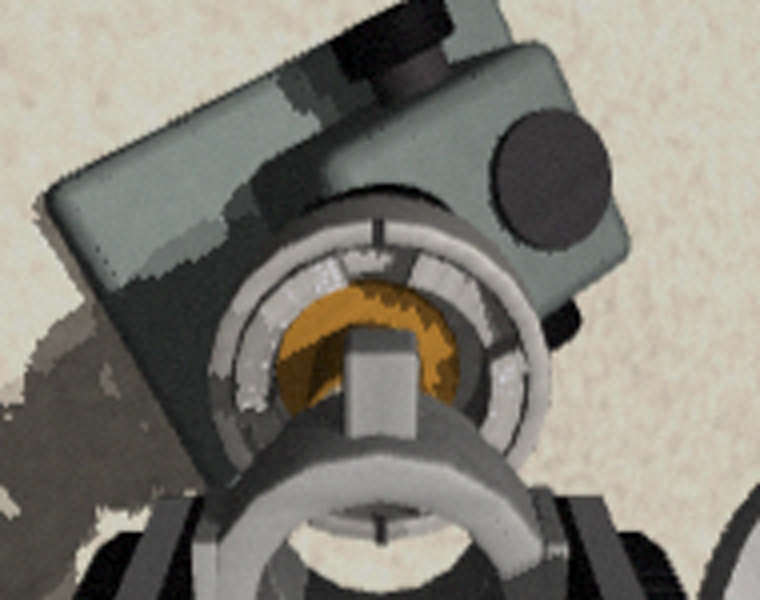

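The marks at (378,231) and (380,530) line up vertically with the ear (x 344–418, tip edge y≈350) and the rim (x 210–551). The angle and lateral alignment are good, so the across offset remains to be checked.

Run:
```python
from h import *
k=lambda x,y:np.array([160+x/4,110+y/4])
c=robot.calibration('wrist');o=robot.get_obs();M=R.from_quat(o['tool_rot']).as_matrix();t=o['position'];K=c['K'];E=c['T_tool_cam']
def tl(uv,z):
    v=E[:3,:3]@np.linalg.solve(K,[*uv,1]);return E[:3,3]+v*(z-E[2,3])/v[2]
print('ear tip',tl(k(381,350),.160),'width',tl(k(418,395),.16)-tl(k(344,395),.16))
print('flats',tl(k(218,545),.154),tl(k(544,545),.154))
mt=M.T@(m-t);print('m in tool',mt,'tilt',np.degrees(np.arccos(-M[:,2]@n)))
for z in (mt[2]-.003,mt[2],mt[2]+.003):
    a,b=tl(k(378,231),z),tl(k(380,530),z);print(z,(a+b)/2,a[0]-b[0])
k2=lambda x,y:np.array([204+(x-400)/4,135+y/4]);k6=lambda x,y:np.array([160+x/4,120+y/4]);k5=lambda x,y:np.array([180+(x-300)*.3,120+y*.3])
A=tri(('w8',k(378,231)),('w2',k2(476,145)),('w6',k6(219,292)),('w5',k5(426,216)));B=tri(('w8',k(380,530)),('w2',k2(708,265)),('w6',k6(529,421)),('w5',k5(662,322)));print(A,B,(A[0]+B[0])/2)
```

```text
ear tip [ 0.03304834 -0.00082408  0.16      ] width [-1.55624450e-05  9.55029372e-03  0.00000000e+00]
flats [ 0.00852537 -0.02189996  0.154     ] [0.00845966 0.02017553 0.154     ]
m in tool [-0.00122391 -0.00163205  0.23473687] tilt 0.15156701351536578
0.23173687264288695 [ 1.61272153e-04 -1.10514300e-03  2.31736873e-01] 0.06384624805034989
0.23473687264288695 [-0.00100111 -0.00110616  0.23473687] 0.06479582118521754
0.23773687264288695 [-0.0021635  -0.00110718  0.23773687] 0.06574539432008517
(array([ 0.66194227, -0.01992327,  0.15684713]), [0.16812244636493054, 0.2054765003910436, 0.7056558774833405, 0.8321933777774316]) (array([ 0.63472879, -0.07709225,  0.14255009]), [0.4636567182506423, 0.3540594040491253, 0.07397215354886708, 0.3382300374976471]) [ 0.64833553 -0.04850776  0.14969861]
```

servo_tool:
  series: "0.02 -0.02 1.5 0 0 0 -1;0.02 -0.02 2.8 0 0 0 -1;0.02 -0.02 3.8 0 0 0 -1;0.02 -0.02 4.3 0 0 0 -1;0.02 -0.02 4.6 0 0 0 -1;0.02 -0.02 4.8 0 0 0 -1;0.02 -0.02 5 0 0 0 -1;0.02 -0.02 5 0 0 0 -1"

```text
t: 16.75
position: [0.558, -0.042, 0.3094]
tool_rot: [0.831, 0.492, 0.214, 0.147]
wrist_force: [-0.0, 0.0, -0.7]
opening: 0.567
grasp_force: 63.3
```

servo_tool:
  series: "0 0 0.1 0 0 0 -1;0 0 0.2 0 0 0 -1;0 0 0.3 0 0 0 -1;0 0 0.4 0 0 0 -1;0 0 0.4 0 0 0 -1"

```text
t: 17.38
position: [0.56, -0.0421, 0.3058]
tool_rot: [0.831, 0.492, 0.214, 0.147]
wrist_force: [-1.1, 0.5, -1.0]
opening: 0.569
grasp_force: 63.3
```

servo_tool:
  series: "0 0 0.05 0 0 0 -1;0 0 0.1 0 0 0 -1;0 0 0.15 0 0 0 -1;0 0 0.2 0 0 0 -1;0 0 0.2 0 0 0 -1"

```text
t: 18.0
position: [0.5607, -0.0422, 0.3047]
tool_rot: [0.831, 0.492, 0.214, 0.147]
wrist_force: [-11.2, 0.1, 8.8]
opening: 0.571
grasp_force: 65.2
```

servo_tool:
  series: "0 0 -0.12 0 0 0 -1;0 0.01 -0.12 0 0 0.1 -1;0 0.02 -0.06 0 0 0.2 -1;0 0.02 -0.01 0 0 0.3 -1;-0.01 0.03 0.05 0 0 0.4 -1;-0.01 0.04 0.11 0 0 0.5 -1;-0.01 0.05 0.17 0 0 0.6 -1;-0.01 0.05 0.17 0 0 0.6 -1"

```text
t: 19.0
position: [0.5623, -0.0425, 0.3032]
tool_rot: [0.939, 0.225, 0.249, 0.077]
wrist_force: [-2.9, 2.0, 4.4]
opening: 0.572
grasp_force: 63.9
```

Run:
```python
from h import *
o=robot.get_obs();M=R.from_quat(o['tool_rot']).as_matrix()
print('depth',.188-(M.T@(np.array([.6485,-.0486,.1495])-o['position']))[2],'turn to home',np.degrees(R.from_matrix(M.T@M0).as_rotvec()),'tq tool',M.T@o['wrist_torque'],'f tool',M.T@o['wrist_force'])
```

```text
depth 0.01170192317204194 turn to home [ 0.0914549  -0.16497284 30.60612414] tq tool [ 0.33748375 -0.15557128  0.09691907] f tool [ 0.58699699 -1.73818418 -5.33285164]
```

servo_tool:
  series: "-0.01 0.01 0.06 0 0 0.1 -1;-0.01 0.01 0.12 0 0 0.2 -1;-0.02 0.02 0.18 0 0 0.3 -1;-0.03 0.02 0.22 0 0 0.4 -1;-0.03 0.03 0.25 0 0 0.48 -1;-0.03 0.03 0.25 0 0 0.48 -1"

```text
t: 19.75
position: [0.5634, -0.043, 0.3009]
tool_rot: [0.966, -0.005, 0.26, 0.016]
wrist_force: [-2.6, 1.2, 4.5]
opening: 0.573
grasp_force: 64.0
```

```bash
cat > st.py <<'E'
from h import *
o=robot.get_obs();M=R.from_quat(o['tool_rot']).as_matrix()
print('depth',.188-(M.T@(np.array([.6485,-.0486,.1495])-o['position']))[2],'turn to home',np.degrees(R.from_matrix(M.T@M0).as_rotvec()),'tq tool',M.T@o['wrist_torque'],'f tool',M.T@o['wrist_force'])
E
python3 st.py
```

```text
depth 0.014212356026049672 turn to home [ 0.04949917 -0.16403913  3.17347902] tq tool [ 0.25658158 -0.26611755  0.0471796 ] f tool [ 0.01950295 -0.97790177 -5.24234897]
```

Nearly home. I'll finish the turn in small steps until the stop is felt.

servo_tool:
  series: "0 0 0.02 0 0 0.04 -1;0 0 0.03 0 0 0.07 -1;0 0 0.03 0 0 0.09 -1;0 0 0.03 0 0 0.09 -1"

```text
t: 20.25
position: [0.5635, -0.0422, 0.3009]
tool_rot: [0.964, -0.046, 0.26, 0.004]
wrist_force: [-4.4, 7.3, 7.1]
opening: 0.571
grasp_force: 64.5
```

```bash
python3 st.py
```

```text
depth 0.014272381187481031 turn to home [ 1.17790096e-03 -1.64613956e-01 -1.79144809e+00] tq tool [ 1.50548359 -0.3668928  -0.71253077] f tool [-0.85368459 -6.98839506 -8.60210784]
```

servo_tool:
  series: "0 0 0 0 0 0.03 -1;0 0 0 0 0 0.05 -1;0 0 0 0 0 0.05 -1"

```text
t: 20.62
position: [0.5634, -0.0421, 0.3008]
tool_rot: [0.963, -0.069, 0.26, -0.002]
wrist_force: [-4.1, 8.5, 8.0]
opening: 0.568
grasp_force: 64.9
```

```bash
python3 st.py
```

```text
depth 0.01429225886630564 turn to home [ 0.00950532 -0.1322031  -4.51149089] tq tool [ 1.58571301 -0.52549381 -1.67203066] f tool [-0.69154119 -8.19132988 -9.26609947]
```

servo_tool:
  series: "0 0 -0.02 0 0 -0.05 -1;0 0 -0.02 0 0 -0.05 -1;0 0 -0.02 0 0 -0.05 0.5;0 0 -0.02 0 0 -0.05 0.5;0 0 -0.02 0 0 -0.05 0.5;0 0 -0.02 0 0 -0.05 0.6;0 0 -2 0 0 -0.05 0.6;0 0 -6 0 0 -0.05 0.6;0 0 -10 0 0 -0.05 0.6;0 0 -10 0 0 -0.05 0.6"

```text
t: 21.88
position: [0.513, -0.0398, 0.3894]
tool_rot: [0.964, -0.049, 0.262, 0.004]
wrist_force: [-0.4, -0.0, 0.3]
opening: 0.8
grasp_force: 0.0
```

Run:
```python
from h import *
b=snap('wrist','w9');o=robot.get_obs();print(o['position'],o['wrist_force'],o['opening'],o['t'])
cv2.imwrite('pics/c7.png',cv2.resize(cv2.convertScaleAbs(b[120:260,170:340,::-1],alpha=1.5),(728,600),interpolation=cv2.INTER_CUBIC))
```

```text
[ 0.51320659 -0.03978981  0.38783857] [ 0.47212159 -0.07294495 -0.31413106] 0.8010278520939356 21.925
```

View pics/c7.png

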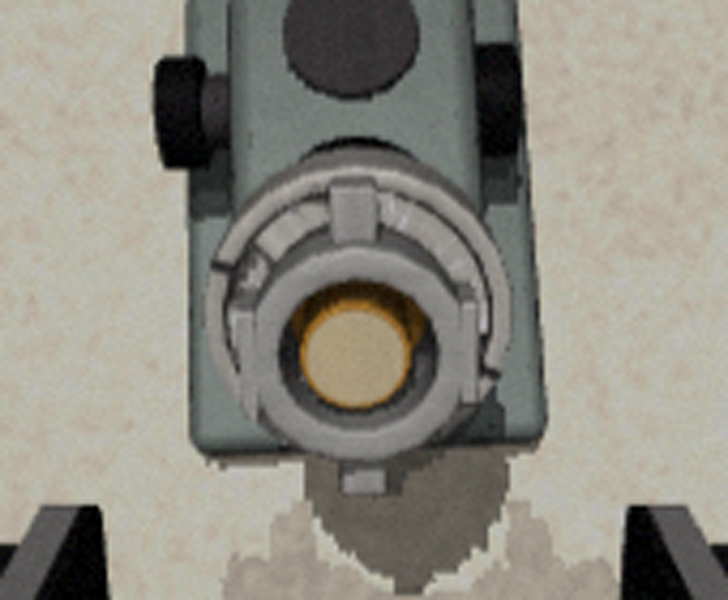

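The lens is in the ring. The ring ears are at (354,180 tip) and (365,492 tip), with the marks at (219,267) and (492,377). I'll check the turn angle against the marks.

Run:
```python
from h import *
k=lambda x,y:np.array([170+x*170/728,120+y*140/600])
def pl(uv,h):
    p0=np.array([.6485,-.0486,.1495])+n*h;c,v=ray('w9',uv);return M0.T@(c+v*((p0-c)@n)/(v@n)-p0)
e,f=pl(k(354,183),.014),pl(k(365,494),.014);a,b=pl(k(219,267),0),pl(k(492,377),0)
g=lambda d:np.degrees(np.arctan2(-d[1],d[0]))
print(e,f,(e+f)/2,np.linalg.norm(e-f),g(e-f),a,b,(a+b)/2,g(a-b))
```

```text
[ 3.35507471e-02  3.64378581e-04 -2.25514052e-17] [-3.64248604e-02  8.77467956e-06 -3.46944695e-18] [-1.43705665e-03  1.86576630e-04 -1.30104261e-17] 0.06997651101643525 -0.29116470802768224 [ 1.30711936e-02 -3.03518550e-02 -1.38777878e-17] [-1.51855148e-02  2.97578154e-02 -5.55111512e-17] [-1.05716063e-03 -2.97019779e-04 -3.46944695e-17] 64.82244443923382
```

The ears span 70.0 mm at the home height and sit 65.1° clockwise of the slot marks. The ring is at its stop and centred on the cell.

```bash
python3 -c "
from bench import robot
print(robot.job_done())"
```

```text
the job is handed in; nothing more can be done
None
```

The lens is on the cell floor and the retaining ring is screwed 65° clockwise to its stop; both are released and the job was handed in at about 22 s, with no verdict shown.

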